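Open the terminal cover of a panel power supply

TASK

The power supply on the mounting plate is to be wired: press its snap tab in to release the terminal cover, then push the cover along, away from the metal case, until it has come right off its seat and stands clear of the whole terminal base. Only press and push with the fingertips: do not lift, carry or tip the cover, leave it standing upright on the mounting plate, and leave everything else where it is.

Things in the scene. Friction and masses are not known exactly. Their poses are not given: they have to be found in the camera images.
- panel: flat galvanised mounting plate lying on the bench, 400 (its x) x 320 (its y) x 4 mm, fixed. Origin under its centre, on the bench; z up. Rail-mounted parts (to 72 mm above the bench) stand along its +y edge, within 35 mm of y = 118 mm; loose small things lie along its -y edge, beyond y = -95 mm.
- psu: enclosed power supply fixed on the plate: flat aluminium case with vent slots, 120 mm wide (y), from x = -130 to 0 mm, top at z = 34 mm; at its +x end a lower terminal base under the cover. Origin on the plate's upper face, midway across, in the plane where case and seated cover meet; x = the way the cover slides off, z up. Beyond the base lies bare plate to about x = 245 mm.
- seat_end (a point): plate-level middle of the far end of the terminal base, which is the cover's seat: 64 mm along the power supply's x. The base is 110 mm wide and nothing on it is over 27 mm high.
- tab (a joint): snap tab: sprung black tongue in the middle of the case top, with a raised ribbed thumb pad. Value in rad: 0 at rest (pad 6 mm proud of the case top), grows as the pad is pressed down; about 0.06 frees the cover, 0.12 is fully in (pad flush). Takes 4 to 8 N; springs up when let go. Its hook behind the cover's rear wall then stands to z = 41 mm at x = 5 to 8 mm of the power supply.
- tab_pad (a point): centre of the upper face of the snap tab's thumb pad (pad 20 mm along the sliding direction x 24 mm across); at rest 40 mm above the plate's upper face and 23 mm behind (power supply -x) the plane where case and cover meet.
- cover: terminal cover: loose grey plastic hood, 110 (x) x 120 (y) x 50 mm high, about 140 g, 4 mm walls, standing on the plate over the terminal base. Origin under its centre, at the plate's upper face; axes as the power supply's while seated. Once the tab frees it, spring fingers kick it about 9 mm along +x, past the hook, so it does not latch again and slides freely.
- cover_rear (a point): middle of the cover's rear wall, on the face towards the case, at 43 mm above the plate. This wall runs across the cover at the case end from 36 to 50 mm above the plate, so that it stands 16 mm higher than the case top: the face to push the cover by.
- cover_corner_l (a point): lower rear corner of the cover on its +y side, at plate level.
- cover_corner_r (a point): lower rear corner of the cover on its -y side, at plate level.
- hexkey: red T-handle hex key lying flat, about 170 mm long, 18 mm high; leave alone.
- screwdriver: screwdriver, 170 mm long, lying along the mounting plate's -y edge; leave alone.
- jar: small clear jar, 40 mm across, 45 mm high, on the mounting plate's -y edge; leave alone.
- relay: spare plug-in relay, 22 x 18 x 32 mm, on the mounting plate's -y edge; leave alone.
- oilcan: small flat red oil can with a spout, 34 x 62 x 130 mm, on the bench; leave alone.
- caliper: caliper, 235 mm long, 12 mm high, lying on the bench; leave alone.
- offcut: aluminium plate offcut, 160 x 110 x 6 mm, lying on the bench; leave alone.
Things that resemble listed ones, but are neither listed nor needed, are in the scene too. There is more than one size of the psu; the job needs the largest. Several things have the shape of the cover; the one meant has the colours described above.

How it is judged:
By the outcome, as a careful person would: the job done as asked, in the order asked, and still so for the second after the job is handed in, with the robot touching nothing.
It also fails if it takes over 32 s, if anything falls off the work surface, if the arm or the gripper's body presses on something with over 40 N, if the wrist force passes 120 N, or if a joint passes its speed limit or range.

ROBOT

A 6-joint arm with a two-finger parallel gripper is mounted at the origin on the work surface. World frame = base frame: x ahead of the robot, y to its left, z up, the work surface at z = 0. Lengths are in m, angles in rad, forces in N, time in s.
With the tool pointing down it reaches from about 0.4 to 0.825 m from the base axis. Payload 7 kg.
Tool frame: the origin (TCP) lies on the centre line of the jaws, within the pads' length; the fingertips stand 25 mm ahead of it and the grasp point (between the pads) lies 6 mm ahead of it; z points along the fingers, y is the direction in which the jaws open and shut (so a half turn about z gives the same grasp; the last joint's range is limited). The gripper opens to 88 mm and grips with 3 to 60 N. Pads are 19 mm wide; open, the fingers measure 130 mm over their backs; the gripper's body (78 mm by 193 mm) begins 47 mm behind the grasp point.
Start: joints at [-0.868, 0.359, 0.012, 0, -1.224, -0.288], TCP at [0.272, -0.618, 0.252] pointing down, gripper open.
Joint ranges: [-3.07, 3.07], [-1.43, 2.12], [-1.02, 1.25], [-3.03, 1.67], [-3.05, -0], [-3.03, 3.03]. Speed limits (rad/s): [2.39, 2.39, 3.01, 3.14, 3.14, 3.14].

INTERFACE

Orientations are given as [roll, pitch, yaw] about the fixed x, y, z axes, in that order (R = Rz(yaw) Ry(pitch) Rx(roll)).
In Python, from station import * gives the robot as it stands. The module is installed in compiled form; this text tells all that it offers.
- The arm moves only by the tool step_arm, never from a script. Its argument "commands" is text: rows parted by semicolons, each of 6 numbers parted by spaces: the shift along the tool's x, y, z in mm, then the turn, a rotation vector about the tool's x, y, z in rad. A call has 1 to 8 rows; each row shifts and turns the commanded pose from where the row before left it, along the tool's axes as they then stand; what a row does not reach is not made up. A row lasts 1/8 s, in which the tool goes at most 62.5 mm and 10.7 degrees, less where a joint would pass 70% of its speed; a pose out of reach is approached as far as the arm can. A call is refused whole if a number of a shift passes 62.5 or a number of a turn 0.188, either way. A call with a gripper value outside its range is refused whole. "jaw" is the finger opening in mm, from 0 to 87.6, set as the call begins (left out, the last holds). The fingers move at their own pace and stop on an object; "grip_force" is the grip in N (left out, the last holds). Time passes only in rows, so rows that do not move let the fingers close. It gives the time, the measured TCP pose, the force and the opening at its end, in the units of the state.
- get_state(): the state, without advancing time (a new reading comes with each control period).
- grab_frame(name): name is "side" or "top" or "wrist"; returns a dict with "frame" (480x640x3 uint8, red, green, blue), "fovy" (degrees; the focal length in pixels is half the picture's height over the tangent of half this angle, whatever the lens; pixels are square), "cx", "cy" (the principal point, pixels), "rvec" (rotation vector, rad) and "tvec" (3), from world to camera coordinates, as OpenCV has them; the wrist camera has in their place "tool_from_camera" (4x4, takes a point from camera to tool coordinates, whose origin is the TCP and whose axes are the flange's). Camera axes: x right, y down, z forward; pixel columns grow to the right and rows downward; lengths in m; the calibration is good to about 2 mm. A picture is of the moment at which its call begins: read the wrist's pose just before it. There is no depth.
- job_done(): hands the job in, once; it reports no verdict.
Trained networks look in a picture, given as the dict that the camera call returned (one of the last four; its "shot" number tells which), for a name from the list of things; names that differ only in an ending like _2 or _b are one class to them, and where a whole thing is asked for, a point or a joint stands for the part that bears it (a point fixed in the world has none). Each returns a list of dicts, best first, with "conf" (0 to 1); they miss things now and then, are a little off and sometimes report something else, mostly with a low value. They report only what shows in the picture. A call takes as long as a camera call. They do not tell look-alikes from the thing itself.
- recognise(picture, name): "pixel" ([column, row] in pixels, amid what is visible of it).
The state is a dict: "t": time; "q": joint angles; "qd": joint speeds; "joint_efforts": joint torques, N m; "eef_pos": TCP position; "ee_rot": TCP orientation; "force": force on the tool from outside, world axes, zero at the start; "moment": the same for the moment, N m; "width": finger opening in m.
Only numpy, scipy, OpenCV 4.12 (cv2) and the standard library are available. Lean on these libraries where they do the work, as an engineer would, in place of code of your own. Each camera call takes 0.05 s, during which the arm holds its last target.

## Working session

There is one attempt and no reset: what is moved stays moved. The work goes in short steps, Python scripts to look and compute and a tool call to move; the robot and the scene stay as the last step left them, time stands still between calls to the robot, and variables do not carry over. Pictures are saved under pics/ and viewed, and the job is handed in when it is done.

Besides the shell and the picture viewer there is one more tool, called after "Emit:" as name(argument=value, ...) on one line, values as JSON. step_arm: Moves the arm, as the interface text tells. Its arguments: {"type":"object","properties":{"commands":{"type":"string"},"jaw":{"type":"number"},"grip_force":{"type":"number"}},"required":["commands"]}

```bash
mkdir -p pics; cat > h.py <<'E'
from station import *
import numpy as np, cv2
def save(p,n): cv2.imwrite('pics/'+n+'.png', cv2.cvtColor(p['frame'] if isinstance(p,dict) else p, cv2.COLOR_RGB2BGR))
def cam(p, st=None):
    f=240/np.tan(np.radians(p['fovy'])/2)
    K=np.array([[f,0,p['cx']],[0,f,p['cy']],[0,0,1.]])
    if 'rvec' in p:
        R=cv2.Rodrigues(np.array(p['rvec'],float))[0]; t=np.array(p['tvec'],float).ravel()
    else:
        from scipy.spatial.transform import Rotation as Ro
        T=np.eye(4); T[:3,:3]=Ro.from_euler('xyz',st['ee_rot']).as_matrix(); T[:3,3]=st['eef_pos']
        M=np.linalg.inv(T@np.array(p['tool_from_camera'])); R=M[:3,:3]; t=M[:3,3]
    return K,R,t
def atz(c,uv,z):
    K,R,t=c; d=R.T@np.linalg.solve(K,[uv[0],uv[1],1]); o=-R.T@t
    return o+d*(z-o[2])/d[2]
def proj(c,P):
    K,R,t=c; q=(R@np.atleast_2d(P).T).T+t; q=q@K.T; return q[:,:2]/q[:,2:]
E
python3 - <<'E'
from h import *
import pickle
s=get_state(); print(s)
for n in ['top','side','wrist']:
    p=grab_frame(n); save(p,n+'0'); pickle.dump(p,open(n+'0.pkl','wb'))
    for k in ['psu','cover','tab','tab_pad','panel','cover_rear']:
        print(n,k,[(np.round(r['pixel']),round(r['conf'],2)) for r in recognise(p,k)])
print({k:v for k,v in p.items() if k!='frame'})
E
```

```text
{'t': 0.0, 'q': array([-8.67858341e-01,  3.59361019e-01,  1.10633166e-02, -3.27030666e-04,
       -1.22407876e+00, -2.88089979e-01]), 'qd': array([ 0.00024374,  0.00030603,  0.00037464,  0.00099547, -0.00012749,
       -0.00011559]), 'joint_efforts': array([-2.67394062e-04, -5.82719278e+01,  2.93058783e+01,  6.99735135e+00,
        6.84848113e-03, -1.91575682e-04]), 'eef_pos': array([ 0.27185055, -0.6173584 ,  0.25064548]), 'ee_rot': array([ 3.13999028e+00, -1.54229153e-04, -2.72685589e+00]), 'force': array([ 0.55794552, -0.37580324,  0.33792678]), 'moment': array([ 0.00774873, -0.01281042, -0.00295932]), 'width': 0.08744209607804938}
top psu [(array([342., 256.]), 0.81), (array([392., 174.]), 0.8), (array([388., 321.]), 0.56)]
top cover [(array([319., 224.]), 0.82), (array([239., 164.]), 0.64)]
top tab [(array([387., 322.]), 0.54), (array([340., 247.]), 0.43), (array([396., 173.]), 0.39), (array([326., 165.]), 0.32), (array([156., 232.]), 0.16)]
top tab_pad [(array([337., 250.]), 0.72), (array([387., 320.]), 0.52), (array([393., 171.]), 0.51)]
top panel [(array([309., 210.]), 0.77),
[... 370 characters left out ...]
.]), 0.61)]
side panel [(array([298., 266.]), 0.63)]
side cover_rear [(array([188., 293.]), 0.86), (array([318., 238.]), 0.62)]
wrist psu [(array([612., 280.]), 0.66)]
wrist cover []
wrist tab []
wrist tab_pad []
wrist panel []
wrist cover_rear []
{'fovy': 66.40937687020187, 'cx': 321.84309899237195, 'cy': 239.68457440871185, 'tool_from_camera': array([[-2.20599862e-04, -9.54042879e-01, -2.99670045e-01,
         8.06678213e-02],
       [ 9.99999901e-01, -3.26530996e-04,  3.03416150e-04,
        -5.36066927e-04],
       [-3.87323576e-04, -2.99669948e-01,  9.54042857e-01,
        -1.32344184e-01],
       [ 0.00000000e+00,  0.00000000e+00,  0.00000000e+00,
         1.00000000e+00]]), 'shot': 3}
```

View pics/top0.png

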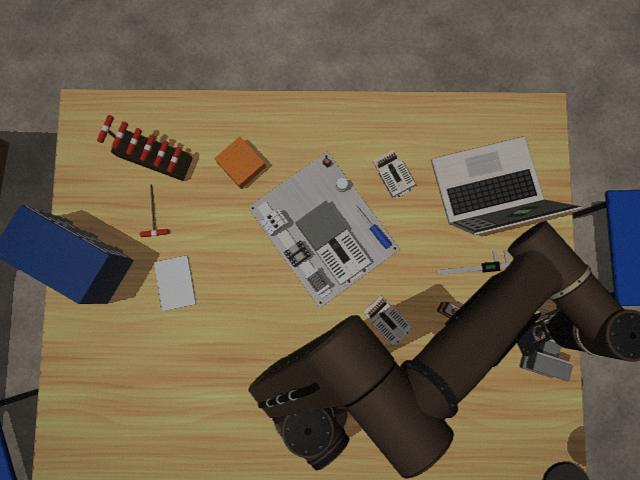

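View pics/side0.png

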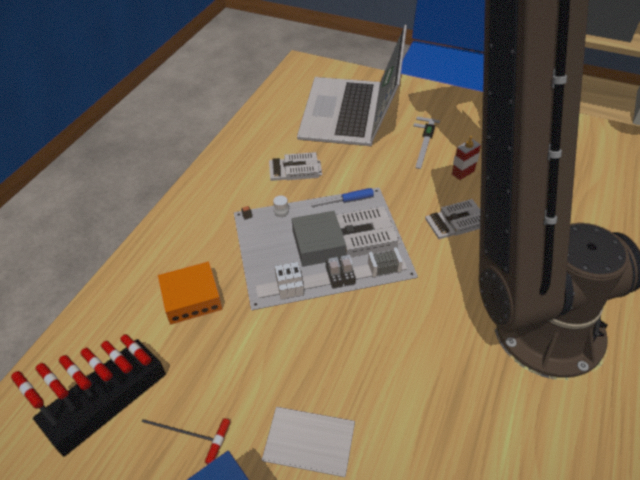

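```bash
python3 - <<'E'
import cv2
a=cv2.imread('pics/top0.png')[110:360,180:460]; cv2.imwrite('pics/topc.png',cv2.resize(a,(672,600),interpolation=cv2.INTER_CUBIC))
a=cv2.imread('pics/side0.png')[150:350,150:500]; cv2.imwrite('pics/sidec.png',cv2.resize(a,(800,457),interpolation=cv2.INTER_CUBIC))
E
```

```text
(no output)
```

View pics/topc.png

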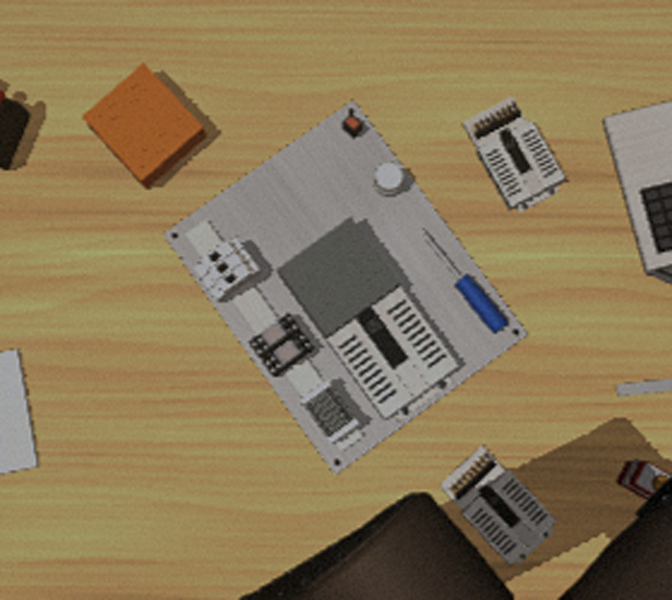

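View pics/sidec.png

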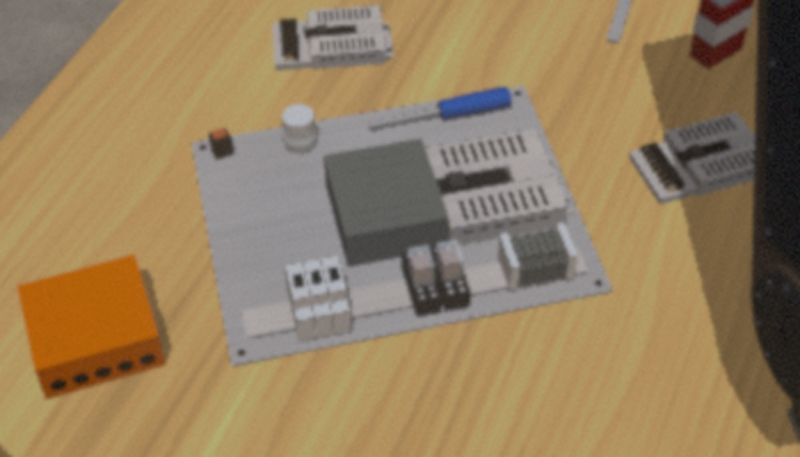

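The `top` picture has three things that could be taken for the psu. The large one on the plate is at (342,256), and smaller ones are at (392,174) and (388,321). Two things could be taken for the cover: the grey hood at (319,224) and the orange one at (241,163). I choose the large psu and the grey hood on the plate. The black tongue runs at about (338,248), and the close crop confirms this choice.

```bash
python3 - <<'E'
from h import *
import pickle
from scipy.optimize import least_squares
t=pickle.load(open('top0.pkl','rb')); s=pickle.load(open('side0.pkl','rb'))
ct,cs=cam(t),cam(s)
print('cam t',-ct[1].T@ct[2],'side',-cs[1].T@cs[2])
tc=lambda x,y:(180+x/2.4-.3,110+y/2.4-.3); sc=lambda x,y:(150+x*350/800-.3,150+y*350/800-.3)
# corners: (+x,-y),(-x,-y),(-x,+y),(+x,+y)
T=[tc(352,100),tc(526,331),tc(335,472),tc(166,234)]
S=[sc(193,143),sc(527,90),sc(609,290),sc(234,362)]
L=np.array([[.2,-.16],[-.2,-.16],[-.2,.16],[.2,.16]])
for c,P in ((ct,T),(cs,S)):
    W=np.array([atz(c,p,.004)[:2] for p in P]); print(W.round(4))
    f=lambda v:(W-(L@np.array([[np.cos(v[2]),np.sin(v[2])],[-np.sin(v[2]),np.cos(v[2])]])+v[:2])).ravel()
    r=least_squares(f,[.5,0,.7]); print(r.x,np.abs(r.fun).max())
# cover top corners in crops z=.054
for c,P in ((ct,[tc(354,219),tc(411,285),tc(328,334),tc(278,270)]),(cs,[sc(325,157),sc(424,141),sc(447,213),sc(346,234)])):
    print('cover',np.array([atz(c,p,.054)[:2] for p in P]).round(4))
E
```

```text
cam t [ 0.33102193 -0.0248375   1.65645994] side [0.16681768 0.83950977 1.0955117 ]
[[ 0.825  -0.0463]
 [ 0.5075 -0.2814]
 [ 0.3182 -0.0265]
 [ 0.6362  0.2049]]
[ 0.57173237 -0.03730465  0.63649649] 0.005353386982752617
[[ 0.823  -0.0501]
 [ 0.4974 -0.2814]
 [ 0.3171 -0.0283]
 [ 0.6347  0.2033]]
[ 0.56805547 -0.03913601  0.62591041] 0.00491274510819778
cover [[ 0.6488 -0.0491]
 [ 0.5616 -0.1241]
 [ 0.4964 -0.0161]
 [ 0.5802  0.0501]]
cover [[ 0.6495 -0.0459]
 [ 0.5594 -0.1098]
 [ 0.4967 -0.0214]
 [ 0.5821  0.0455]]
```

Emit:
step_arm(commands="0 0 0 0 0 -0.11; 0 0 0 0 0 -0.107; -48 30 0 0 0 0; -48 30 0 0 0 0; -48 30 0 0 0 0; -48 30 0 0 0 0; -48 30 0 0 0 0; -48 30 0 0 0 0", jaw=0)

```text
t: 2.05
eef_pos: [0.3986, -0.3008, 0.2519]
ee_rot: [-3.141, 0.001, -2.51]
force: [1.0, 0.0, -0.0]
width: 0.0132
```

Emit:
step_arm(commands="-48 30 0 0 0 0; -48 30 0 0 0 0; -48 30 0 0 0 0; -48 30 0 0 0 0; 0 0 0 0 0 0")

```text
t: 2.68
eef_pos: [0.4834, -0.0891, 0.2518]
ee_rot: [-3.141, 0.001, -2.505]
force: [0.7, -0.6, -0.5]
width: 0.0003
```

```bash
python3 - <<'E'
from h import *
import pickle
s=get_state(); print(s['t'],s['eef_pos'],s['ee_rot'],s['q'].round(2),s['force'])
p=grab_frame('wrist'); save(p,'w1'); pickle.dump((p,s),open('w1.pkl','wb'))
c=cam(p,s)
for k,z in [('tab_pad',.044),('cover_rear',.047),('cover',.054),('psu',.038)]:
    for r in recognise(p,k): print(k,r['pixel'],r['conf'],atz(c,r['pixel'],z))
E
```

```text
2.675 [ 0.48344846 -0.08914742  0.25176353] [-3.14127915e+00  7.79364783e-04 -2.50520868e+00] [ 0.22  0.05 -0.38 -0.   -1.14 -1.15] [ 0.72130917 -0.56106396 -0.50217539]
tab_pad [48.1, 305.1] 0.76 [ 0.72930789 -0.25895539  0.044     ]
tab_pad [319.3, 222.5] 0.65 [ 0.49249379 -0.08631135  0.044     ]
cover_rear [321.8, 274.7] 0.87 [ 0.53353761 -0.05302055  0.047     ]
cover [319.7, 274.5] 0.83 [ 0.53219821 -0.05654813  0.054     ]
psu [57.9, 275.7] 0.74 [ 0.69757492 -0.2668402   0.038     ]
psu [318.3, 184.7] 0.7 [ 0.46463015 -0.1080239   0.038     ]
psu [304.2, 0.0] 0.58 [ 0.34920507 -0.20711075  0.038     ]
```

View pics/w1.png

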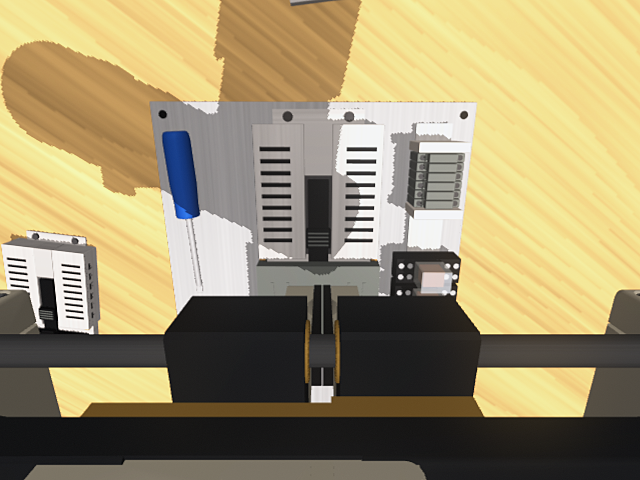

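```bash
python3 - <<'E'
import cv2
a=cv2.imread('pics/w1.png')[100:310,230:410]; cv2.imwrite('pics/w1c.png',cv2.resize(a,None,fx=2.8,fy=2.8,interpolation=cv2.INTER_CUBIC))
E
```

```text
(no output)
```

View pics/w1c.png

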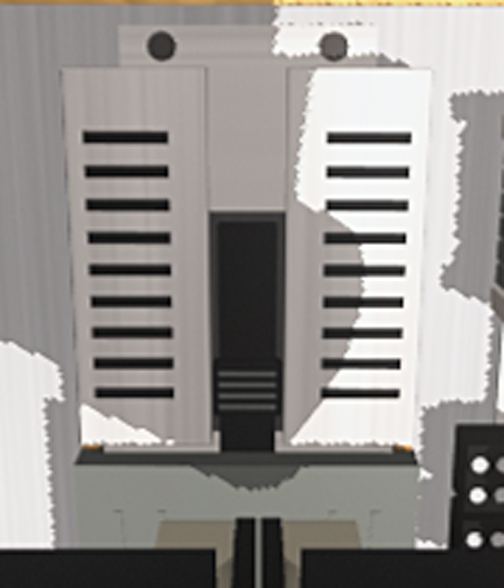

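```bash
python3 - <<'E'
from h import *
import pickle
p,s=pickle.load(open('w1.pkl','rb')); c=cam(p,s)
u=lambda x,y:(230+x/2.8-.3,100+y/2.8-.3)
q={n:atz(c,u(x,y),z) for n,x,y,z in [('coverL',75,465,.054),('coverR',419,465,.054),('rearL',62,68,.038),('rearR',432,68,.038),('padF',248,413,.044),('padB',248,362,.044)]}
for k,v in q.items(): print(k,v.round(4))
d=q['coverR']-q['coverL']; print(np.linalg.norm(d),np.arctan2(d[1],d[0])-np.pi/2)
d=q['rearR']-q['rearL']; print(np.linalg.norm(d),np.arctan2(d[1],d[0])-np.pi/2)
mc=(q['coverR']+q['coverL'])/2; mr=(q['rearR']+q['rearL'])/2; d=mc-mr; print('mc',mc,'mr',mr,np.linalg.norm(d[:2]),np.arctan2(d[1],d[0]))
yaw=np.arctan2(d[1],d[0]); 
import sys
x=np.array([np.cos(yaw),np.sin(yaw)])
O=(mc[:2]+(mr[:2]+.13*x))/2; print('O',O,'pad exp',O-.023*x,'pad seen',((q['padF']+q['padB'])/2))
from scipy.spatial.transform import Rotation as Ro
R=Ro.from_euler('xyz',s['ee_rot']).as_matrix(); print('to pad, tool:',R.T@(np.r_[O-.023*x,.044]-s['eef_pos'])*1000, 'yaw tool+pi',s['ee_rot'][2]+np.pi)
E
```

```text
coverL [ 0.5611 -0.111   0.054 ]
coverR [ 0.4907 -0.0156  0.054 ]
rearL [ 0.4561 -0.1885  0.038 ]
rearR [ 0.3854 -0.0928  0.038 ]
padF [ 0.5132 -0.0723  0.044 ]
padB [ 0.4983 -0.0833  0.044 ]
0.11859424200795929 0.636170994576549
0.11892277729280339 0.6361630004368397
mc [ 0.52588799 -0.06333218  0.054     ] mr [ 0.4207397  -0.14067559  0.038     ] 0.1305303211814406 0.6341985849818597
O [ 0.52567439 -0.0634893 ] pad exp [ 0.50714681 -0.07711754] pad seen [ 0.5057471  -0.07780483  0.044     ]
to pad, tool: [-26.04671889  -4.34355314 207.78526915] yaw tool+pi 0.6363839759078207
```

Emit:
step_arm(commands="-12.5 -2.2 40 0 0 0; -12.5 -2.1 40 0 0 0; 0 0 45 0 0 0; 0 0 30 0 0 0; 0 0 15 0 0 0; 0 0 5 0 0 0; 0 0 0 0 0 0")

```text
t: 3.8
eef_pos: [0.5054, -0.0811, 0.0772]
ee_rot: [-3.141, 0.001, -2.51]
force: [-0.6, -0.4, 0.9]
width: 0.0006
```

```bash
python3 - <<'E'
from h import *
s=get_state(); print(s['t'],s['eef_pos'],s['ee_rot'],s['force'])
p=grab_frame('wrist'); save(p,'w2'); p=grab_frame('side'); save(p['frame'][180:300,250:450].repeat(4,0).repeat(4,1),'s2')
E
```

```text
3.8 [ 0.5053949  -0.08113254  0.07724468] [-3.14103401e+00  8.72054856e-04 -2.51017187e+00] [-0.59266138 -0.39306555  0.87219554]
```

View pics/w2.png

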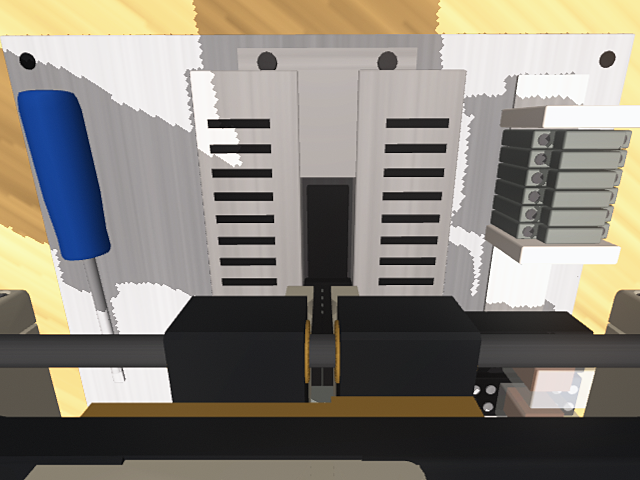

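View pics/s2.png

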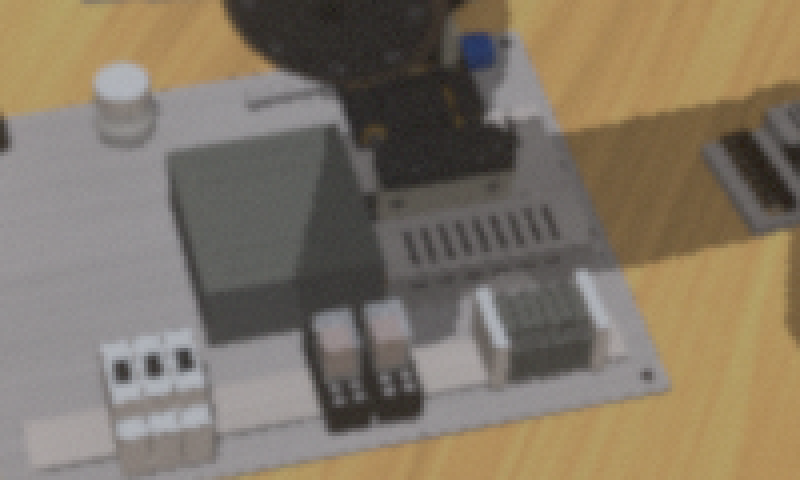

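Emit:
step_arm(commands="-2 2 4 0 0 0; 0 0 3 0 0 0; 0 0 2 0 0 0; 0 0 1 0 0 0; 0 0 0 0 0 0")

```text
t: 4.53
eef_pos: [0.5058, -0.0778, 0.0669]
ee_rot: [-3.141, 0.001, -2.509]
force: [-1.4, 1.6, 4.9]
width: 0.0003
```

Emit:
step_arm(commands="0 0 1 0 0 0; 0 0 1 0 0 0; 0 0 0 0 0 0")

```text
t: 4.9
eef_pos: [0.5059, -0.0777, 0.065]
ee_rot: [-3.141, 0.001, -2.509]
force: [-1.0, 3.1, 5.8]
width: 0.0004
```

```bash
python3 - <<'E'
from h import *
s=get_state(); print(s['t'],s['eef_pos'],s['force'])
p=grab_frame('side'); save(p['frame'][180:300,250:450].repeat(4,0).repeat(4,1),'s3')
E
```

```text
4.9 [ 0.50593615 -0.07767167  0.06498205] [-1.00289929  3.14727387  5.81348095]
```

View pics/s3.png

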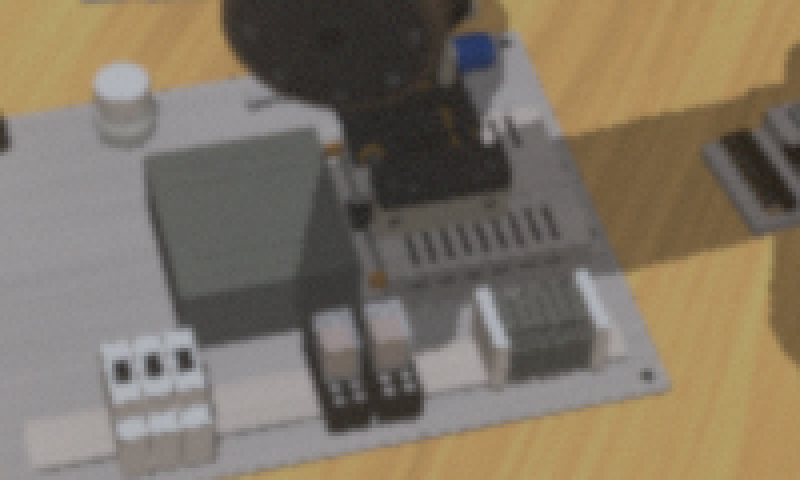

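Emit:
step_arm(commands="0 0 -10 0 0 0; 0 0 -10 0 0 0; 0 0 0 0 0 0; 0 0 0 0 0 0; 0 0 0 0 0 0; 0 0 0 0 0 0", jaw=60)

```text
t: 5.7
eef_pos: [0.5051, -0.0781, 0.0843]
ee_rot: [3.141, -0.0, -2.51]
force: [1.1, 0.3, -0.3]
width: 0.0549
```

Emit:
step_arm(commands="0 0 10 0 0 0; 0 0 6 0 0 0; 0 0 0 0 0 0")

```text
t: 6.08
eef_pos: [0.5047, -0.0782, 0.0677]
ee_rot: [3.141, -0.002, -2.51]
force: [-1.0, 0.5, -0.6]
width: 0.0601
```

```bash
python3 - <<'E'
from h import *
s=get_state(); print(s['t'],s['eef_pos'],s['ee_rot'],s['force'],s['width'])
p=grab_frame('wrist'); save(p,'w4'); p=grab_frame('side'); save(p['frame'][180:300,250:450].repeat(4,0).repeat(4,1),'s4')
E
```

```text
6.075 [ 0.50473979 -0.07818874  0.06765808] [ 3.14082023e+00 -1.64293175e-03 -2.50989878e+00] [-1.04429145  0.5344162  -0.61780427] 0.060089515490834154
```

View pics/w4.png

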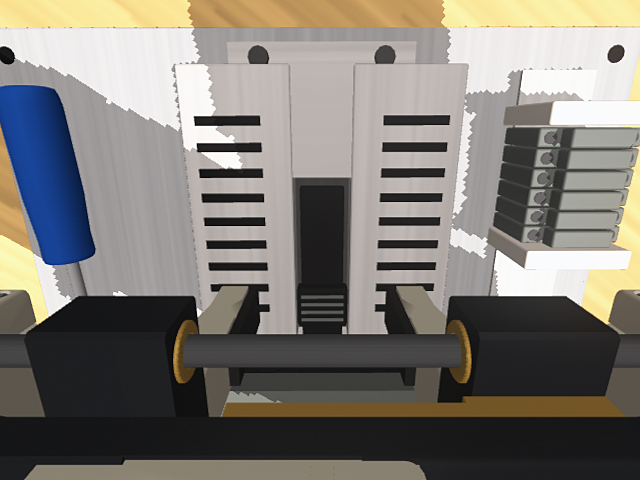

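View pics/s4.png

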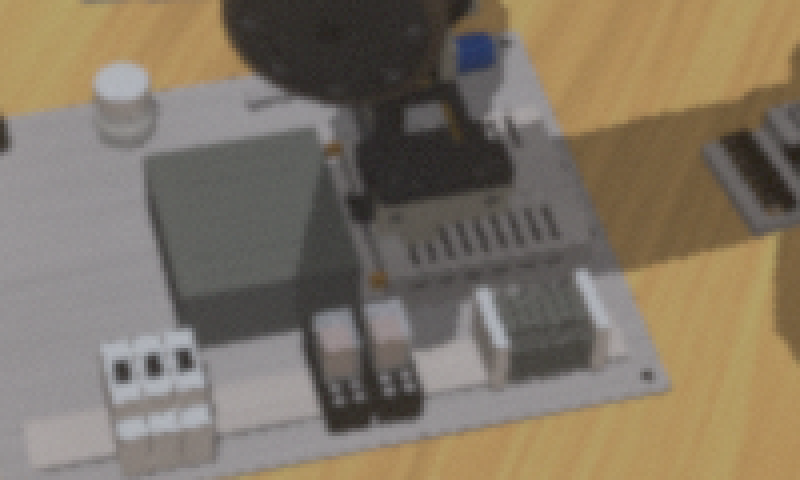

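The wrist picture shows the fingers on either side of the pad, which is at (322,305). The side picture shows the cover kicked clear of the case, with its rear edge at about (345,200) in the crop. I'll push now.

Emit:
step_arm(commands="-8 0 0 0 0 0; -7 0 0 0 0 0; -4 0 0 0 0 0; -4 0 0 0 0 0; -5 0 0 0 0 0; -7 0 0 0 0 0; -8 0 0 0 0 0; -8 0 0 0 0 0")

```text
t: 7.18
eef_pos: [0.5469, -0.0477, 0.0685]
ee_rot: [3.142, -0.0, -2.51]
force: [-2.2, -0.7, 0.4]
width: 0.06
```

Emit:
step_arm(commands="-8 0 0 0 0 0; -8 0 0 0 0 0; -8 0 0 0 0 0; -8 0 0 0 0 0; -8 0 0 0 0 0; -6 0 0 0 0 0; -4 0 0 0 0 0; 0 0 0 0 0 0")

```text
t: 8.18
eef_pos: [0.5873, -0.0182, 0.0686]
ee_rot: [-3.141, 0.001, -2.51]
force: [-0.8, -0.1, 1.2]
width: 0.0601
```

```bash
python3 - <<'E'
from h import *
s=get_state(); print(s['t'],s['eef_pos'],s['ee_rot'],s['force'],s['width'])
O=np.array([.52567,-.06349]); print('front edge psu x', (s['eef_pos'][:2]-O)@[.805,.593]*1000+9.5)
p=grab_frame('side'); save(p['frame'][150:300,200:450].repeat(3,0).repeat(3,1),'s5')
E
```

```text
8.175 [ 0.58725208 -0.01817738  0.06857263] [-3.14141531e+00  6.12093472e-04 -2.50963914e+00] [-0.7949661  -0.11145853  1.20241962] 0.06006715497873651
front edge psu x 85.94395353489668
```

View pics/s5.png

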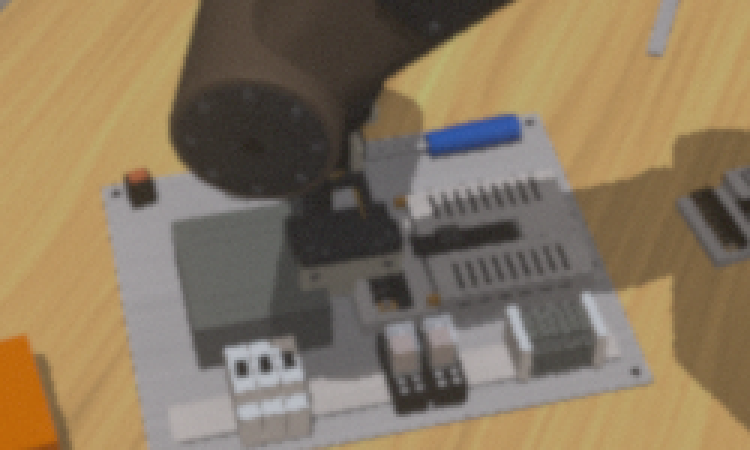

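Emit:
step_arm(commands="-4 0 0 0 0 0; -3 0 0 0 0 0; 0 0 0 0 0 0; 6 0 0 0 0 0; 6 0 0 0 0 0; 0 0 -20 0 0 0; 0 0 -50 0 0 0; 0 0 -50 0 0 0")

```text
t: 9.22
eef_pos: [0.5821, -0.0218, 0.1897]
ee_rot: [3.141, -0.001, -2.51]
force: [0.9, 0.4, -0.7]
width: 0.0601
```

Emit:
step_arm(commands="40 0 -40 0 0 0; 50 0 -20 0 0 0; 50 0 0 0 0 0; 50 0 0 0 0 0; 0 0 0 0 0 0")

```text
t: 9.85
eef_pos: [0.4265, -0.1351, 0.249]
ee_rot: [-3.141, 0.001, -2.512]
force: [1.1, 0.4, 0.9]
width: 0.06
```

```bash
python3 - <<'E'
from h import *
import pickle
s=get_state(); print(s['t'],s['eef_pos'],s['ee_rot'],s['force'])
p=grab_frame('wrist'); save(p,'w6'); pickle.dump((p,s),open('w6.pkl','wb'))
p=grab_frame('side'); save(p['frame'][150:300,200:450].repeat(3,0).repeat(3,1),'s6')
p=grab_frame('top'); save(p['frame'][110:330,200:440].repeat(2,0).repeat(2,1),'t6')
E
```

```text
9.85 [ 0.42653577 -0.13505375  0.24904638] [-3.14132133e+00  1.24571455e-03 -2.51210058e+00] [1.13428276 0.36277176 0.90695037]
```

View pics/w6.png

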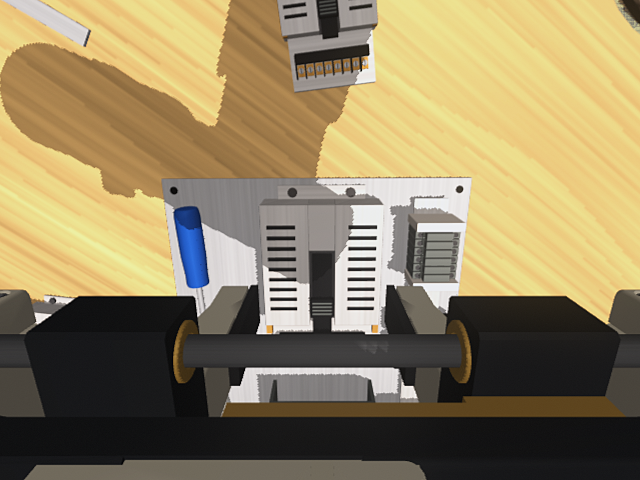

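View pics/s6.png

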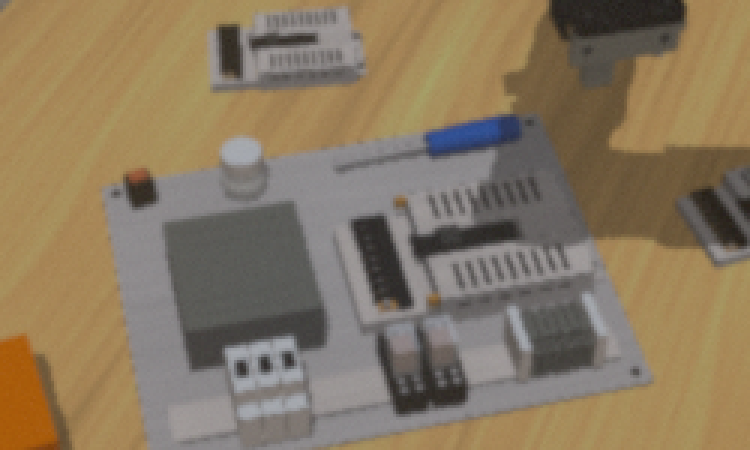

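View pics/t6.png

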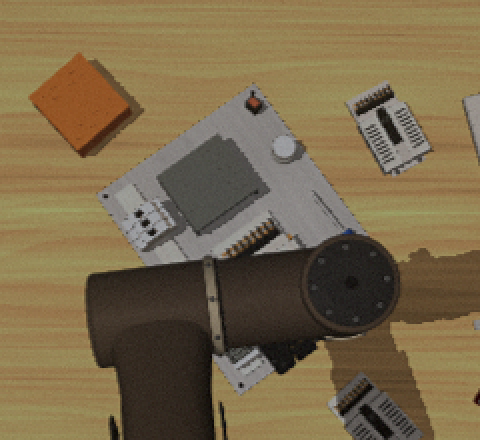

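```bash
python3 - <<'E'
from h import *
import pickle
c=cam(pickle.load(open('side0.pkl','rb')))
O=np.array([.52567,-.06349]);y=.635;R=np.array([[np.cos(y),np.sin(y)],[-np.sin(y),np.cos(y)]])
for (a,b,z) in [(295,204,.054),(324,307,.054),(326,343,.004),(164,223,.054),(190,330,.054)]:
    print((R@(atz(c,(200+a/3-.3,150+b/3-.3),z)[:2]-O)*1000).round(1))
print(get_state()['t']); job_done()
E
```

```text
[ 94.8 -57.9]
[94.8 57.9]
[94.  53.5]
[203.8 -62.4]
[201.1  56.2]
10.0
the job is handed in; nothing more can be done
```

The cover is off its seat and stands upright on the mounting plate, about 30 mm clear of the terminal base. I handed the job in at about 10 s of the 32 s allowed.

- **Release:** I pressed the snap tab about 4 mm with closed fingertips, using about 6 N. The side camera then showed the cover kicked free of the case.
- **Push:** I opened the jaws to 60 mm so the fingers passed either side of the tab. I pushed the cover straight along by its rear wall, then backed off and lifted clear.
- **Last checks:** In the side picture the cover's rear face is about 94 mm along the power supply's x, and the base ends at 64 mm. The cover is straight to within a few mm, and no other thing looks moved in the last side and top pictures, though the arm hid part of the plate in the top one. The highest force shown after any move was about 7 N.
- **Small disagreement:** The fingertip position implied about 93 mm for the rear face, against 94–95 mm from the camera. That is within the camera calibration.

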